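# Load a bench air filter and lock its bayonet cap

## Robot

A 6-joint arm with a two-finger parallel gripper is mounted at the origin on a cart in front of the work surface, level with it; the furniture and walls round the work are solid. World frame = base frame: x ahead of the robot, y to its left, z up, the work surface at z = 0. Lengths are in mm, angles in rad, forces in N, time in s.
With the tool pointing down it reaches from about 350 to 975 mm from the base axis. Payload 7.1 kg.
Tool frame: the origin (TCP) lies at the very end of the fingers, on their centre line; the grasp point (between the pads) lies 19 mm behind it; z points along the fingers, y is the line along which they close (so a half turn about z gives the same grasp; the last joint's range is limited). The gripper opens to 88 mm and grips with 3 to 60 N. Pads are 20 mm wide; open, the fingers measure 115 mm over their backs; the gripper's body (75 mm by 178 mm) begins 61 mm behind the grasp point.
Start: joints at [1.106, 0.423, 1.63, -0, 1.089, -0.019], TCP at [269.455, 563.914, 222.675] pointing down, gripper open.
Joint ranges: [-3, 3], [-0.9, 2.11], [0.09, 2.58], [-1.31, 4.45], [0.11, 2.69], [-2.54, 2.54]. Speed limits (rad/s): [2.39, 2.39, 3.01, 3.14, 3.14, 3.14].

## Interface

Orientations are given as a rotation vector (axis times angle).
In Python, from workcell import sensors, imaging, close_job gives the robot as it stands. The module is installed in compiled form; this text tells all that it offers.
- The arm moves only by the tool servo_tool, never from a script. Its argument "steps" is a list of rows, each a list of 3 entries, a list of its own where there are three numbers: the shift along the world's x, y, z in m, then the turn, a rotation vector about the world's x, y, z in degrees, then the opening, from -1 (shut) to 1 (fully open). A call has exactly 8 rows; each row shifts and turns the commanded pose from where the row before left it; what a row does not reach is not made up. A row lasts 1/12 s, in which the tool goes at most 41.7 mm and 7.16 degrees, less where a joint would pass 70% of its speed; a pose out of reach is approached as far as the arm can. A call is refused whole if a number of a shift passes 0.0417 or a number of a turn 7.16, either way. A call with a gripper value outside its range is refused whole. The fingers move at their own pace and stop on an object; the grip force is fixed at half the most. Time passes only in rows, so rows that do not move let the fingers close, or fill a call up. It gives the time, the measured TCP pose, the force, the opening and the grip force at its end, in the units of the state.
- sensors.get_obs(): the state, without advancing time (a new reading comes with each control period).
- imaging.get_image(name): name is "scene" or "top" or "wrist"; returns a dict with "color" (420x560x3 uint8, blue, green, red), "range_z" (420x560 float32, mm along the optical axis (not along the pixel's ray), 0 where there is no reading), "vertical_fov" (degrees; the focal length in pixels is half the picture's height over the tangent of half this angle, whatever the lens; pixels are square), "cx", "cy" (the principal point, pixels), "rvec" (rotation vector, rad) and "tvec" (3), from world to camera coordinates, as OpenCV has them; the wrist camera has in their place "tool_from_camera" (4x4, takes a point from camera to tool coordinates, whose origin is the TCP and whose axes are the flange's). Camera axes: x right, y down, z forward; pixel columns grow to the right and rows downward; lengths in mm; the calibration is good to about 2 mm. A picture is of the moment at which its call begins: read the wrist's pose just before it.
- close_job(): hands the job in; it is judged then, once.
The state is a dict: "t": time; "qpos": joint angles; "qvel": joint speeds; "joint_torque": joint torques, N m; "ee_pos": TCP position; "orientation": TCP orientation; "ft_force": force on the tool from outside, world axes, zero at the start; "moment": the same for the moment, N m; "width": finger opening in mm; "grasp_force": force on a finger pad.
Only numpy, scipy, OpenCV 4.12 (cv2) and the standard library are available. Lean on these libraries where they do the work, as an engineer would, in place of code of your own. Each camera call takes 0.05 s, during which the arm holds its last target. There are 200 camera calls.

## Task

Put the filter cartridge upright into the open bowl of the bench air filter, then fit the bayonet cap over it: let its three lugs find the slots in the bowl's mouth, push it down gently against the spring, twist it clockwise to the stop and let it rise into its catch, so that it stays locked when you let go. Do not force cap or cartridge against the filter, and do not knock the vials over.

Things in the scene. Friction and masses are not known exactly. Their poses are not given: they have to be found in the camera images.
- filter_base: Foot of the bench air filter: steel plate 120 x 104 x 9 mm, fixed to the bench, with a square block and a brass hose barb on its +y and -y sides. Origin: centre of its underside. The round bowl (82 mm across the collar) stands screwed into it, so the bowl's slots lie up to 0.5 rad to either side of where the foot's axes suggest; the poses do not tell this turn: find it by feel or by eye.
- bowl_mouth (a point): Centre of the bowl's open mouth, level with the rim, 90 mm above the bench; axes as the foot's. Bore 54 mm. Three slots in the 8 mm thick lip at 0, +-120 deg from x, turned by up to 0.5 rad; a lug within about 0.035 rad of a slot's middle drops in. Below the lip lugs turn clockwise (seen from above) 0.9 rad to a stop, where a 3 mm deep pocket in the lip's underside is the catch.
- spring_seat_top (a point): Centre of the seat in the bowl, 54 mm below the rim, on which the cartridge stands. It is sprung: 5 N to start, 0.9 N per mm, 13 mm travel. Fixed point: it does not follow the spring.
- filter_element: Filter cartridge, 0.1 kg, round, grey pleats between steel ends, 48 mm across and 36 mm high with a 12 mm thick, 38 mm long steel stem on top (74 mm in all). Origin: centre of its underside; z up along the stem. It stands on the bench. In the bowl its shoulder is 18 mm below the rim and the stem stands 20 mm above the rim.
- filter_cap: Steel bayonet cap, 0.24 to 0.39 kg, 72 mm high, standing on its nose. Origin: centre of the nose's underside, z up. Nose 51 mm across, tapered below 4 mm, hollow (24 mm bore, 42 deep) for the cartridge's stem. Three lugs, 9.6 mm wide, 31.5 mm from the axis, 12 to 18 mm up, at 0, +-120 deg from x, small ribs above them on the flange (82 mm across, 29 to 35 mm up, black seal ring below).
- cap_grip (a point): Middle of the cap's grip bar, 60 mm above the cap's origin, axes as the cap's. The bar runs along x: 66 mm long, 16 mm wide, 46 to 72 mm up, over a hump 42 mm across that ends 46 mm up. Nose underside below the rim: 12 mm with lugs on the lip, 18 when it meets the cartridge, 26 to 29 (stop) to turn under the lip, 23 when caught.
- vial_1: Glass sample vial with a screw cap, 27 mm across, 56 mm high, standing loose on the bench; a bystander. Origin: centre of its underside.
- vial_2: Glass sample vial with a screw cap, 27 mm across, 56 mm high, standing loose on the bench; a bystander. Origin: centre of its underside.
- vial_3: Glass sample vial with a screw cap, 27 mm across, 56 mm high, standing loose on the bench; a bystander. Origin: centre of its underside.

How it is judged:
By the outcome, as a careful person would: the job done as asked, in the order asked, and still so for the second after the job is handed in, with the robot touching nothing.
It also fails if it takes over 72 s, if anything falls off the work surface, if the arm or the gripper's body presses on something with over 40 N, if the wrist force passes 120 N, or if a joint passes its speed limit or range.

## Working session

There is one attempt and no reset: what is moved stays moved. The work goes in short steps, Python scripts to look and compute and a tool call to move; the robot and the scene stay as the last step left them, time stands still between calls to the robot, and variables do not carry over. Pictures are saved under pics/ and viewed, at most 10 in all, crops included, and the job is handed in when it is done.

Besides the shell and the picture viewer there is one more tool, called after ">>>" as name(argument=value, ...) on one line, values as JSON. servo_tool: Moves the arm, as the interface text tells. Its arguments: {"type":"object","properties":{"steps":{"type":"array"}},"required":["steps"]}

```bash
mkdir -p pics; cat > h.py <<'E'
import numpy as np, cv2
from scipy.spatial.transform import Rotation as R
from workcell import sensors, imaging, close_job
def shot(name):
    o=sensors.get_obs(); im=imaging.get_image(name)
    im['f']=im['color'].shape[0]/2/np.tan(np.radians(im['vertical_fov'])/2)
    if 'rvec' in im:
        Rm=cv2.Rodrigues(np.array(im['rvec'],float))[0]; t=np.array(im['tvec'],float).ravel()
        im['Rcw']=Rm.T; im['c']=-Rm.T@t
    else:
        T=np.array(im['tool_from_camera']); Rt=R.from_rotvec(o['orientation']).as_matrix()
        im['Rcw']=Rt@T[:3,:3]; im['c']=Rt@T[:3,3]+np.array(o['ee_pos'])
    return im
def cloud(im):
    z=im['range_z']; v,u=np.indices(z.shape)
    p=np.stack([(u-im['cx'])/im['f']*z,(v-im['cy'])/im['f']*z,z],-1)
    return p@im['Rcw'].T+im['c']
def ray(im,u,v,h):
    d=im['Rcw']@np.array([(u-im['cx'])/im['f'],(v-im['cy'])/im['f'],1]); return im['c']+d*(h-im['c'][2])/d[2]
def pix(im,p):
    q=im['Rcw'].T@(np.array(p,float)-im['c']); return q[0]/q[2]*im['f']+im['cx'],q[1]/q[2]*im['f']+im['cy']
E
python3 - <<'E'
from h import *
for n in('scene','top'):
    im=shot(n); cv2.imwrite(f'pics/{n}0.png',im['color']); np.savez(f'{n}0.npz',**{k:im[k] for k in('color','range_z','f','cx','cy','Rcw','c')})
    print(n,im['c'],im['f'],(im['range_z']>0).mean())
print(sensors.get_obs())
E
```

```text
scene [ 103.69039163 -578.79427649  788.68676255] 505.8093481490066 0.9961139455782313
top [ 488.33859283   95.39728837 1136.51044009] 474.92936550392596 0.9960076530612245
{'t': 0.1, 'qpos': array([ 1.10601609e+00,  4.23749856e-01,  1.63060806e+00, -2.91623307e-05,
        1.08861546e+00, -1.89494854e-02]), 'qvel': array([-0.00140619, -0.0015003 , -0.00273275, -0.00071957, -0.0002291 ,
        0.00048694]), 'joint_torque': array([-8.28982884e-04, -5.45615101e+01, -2.74325770e+01,  6.43747766e-02,
        1.88626244e-02, -7.18512695e-06]), 'ee_pos': array([269.23303639, 563.47605272, 221.99069798]), 'orientation': array([-6.94435357e-01, -3.06356643e+00,  2.11521801e-03]), 'ft_force': array([ 0.23585998,  0.27692606, -0.40037225]), 'moment': array([-0.00466638,  0.03161268, -0.00239709]), 'grasp_force': 0.0, 'width': 87.82984490176014}
```

View pics/scene0.png

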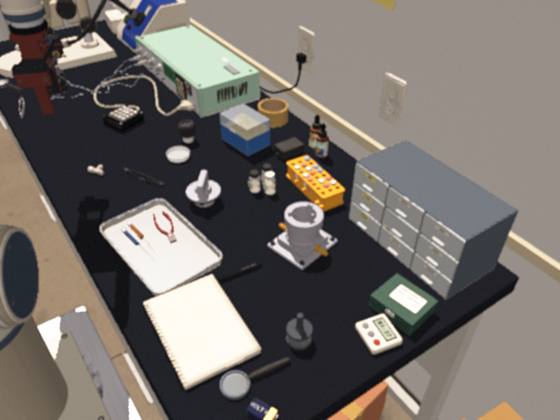

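View pics/top0.png

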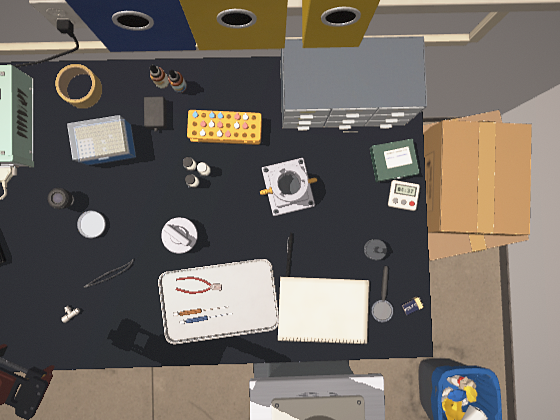

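Scene: cap at about (203,190) with its bar up, bowl (304,222), cartridge (299,333), vials by (262,182). Top: bowl (292,182), cap (180,235), cartridge (375,250), vials near (195,170).

```bash
python3 - <<'E'
from h import *
for n in('top','scene'):
    d=np.load(f'{n}0.npz'); im={k:d[k] for k in d}; P=cloud(im)
    cent={k:ray(im,*uv,h)[:2] for k,uv,h in (('bowl',(292,182) if n=='top' else (304,212),90),('cap',(180,235) if n=='top' else (203,190),50),('cart',(375,250) if n=='top' else (299,322),60))}
    for k,(lo,hi,r) in {'bowl':(84,96,60),'cap':(66,78,55),'cart':(66,80,40)}.items():
        for tag,(l,h) in {'top':(lo,hi),'mid':{'bowl':(60,96),'cap':(28,42),'cart':(30,42)}[k]}.items():
            m=(P[...,2]>l)&(P[...,2]<h)&(np.linalg.norm(P[...,:2]-cent[k],axis=-1)<r)
            q=P[m]; 
            if len(q)<5: print(n,k,tag,len(q)); continue
            (c,s,a)=cv2.minAreaRect(q[:,:2].astype(np.float32)); ec,er=cv2.minEnclosingCircle(q[:,:2].astype(np.float32))
            print(n,k,tag,len(q),np.median(q,0).round(1),'rect',np.round(c,1),np.round(s,1),round(a,1),'circ',np.round(ec,1),round(er,1))
    if n=='top':
        for uv in((190,163),(204,169),(192,181)): print('vial',ray(im,*uv,56).round(0))
        c=im['color'][120:245,230:350]; c=cv2.resize(c,None,fx=5,fy=4.8,interpolation=cv2.INTER_CUBIC); cv2.imwrite('pics/bowl.png',c)
E
```

```text
top bowl top 567 [608.1  51.5  89.4] rect [607.7  52.5] [79.9 81. ] 88.3 circ [607.5  52.7] 41.2
top bowl mid 673 [610.6  51.6  89. ] rect [607.4  52.6] [79.9 81.5] 88.3 circ [607.5  52.7] 41.2
top cap top 212 [499.8 308.2  70.9] rect [499.2 308.5] [66. 16.] 51.1 circ [496.8 310.4] 33.0
top cap mid 666 [498.  305.6  34.5] rect [499.  308.3] [81.  80.9] 72.6 circ [498.9 308.7] 41.5
top cart top 26 [ 452.7 -145.9   72.8] rect [ 451.9 -146.5] [10.3  9.7] 44.2 circ [ 451.6 -146.4] 5.8
top cart mid 297 [ 452.3 -144.9   35.5] rect [ 451.5 -146.6] [46.3 46.6] 33.3 circ [ 452. -147.] 24.1
vial [661. 276.  56.]
vial [646. 244.  56.]
vial [620. 272.  56.]
scene bowl top 486 [602.3  49.6  88.1] rect [605.3  52.6] [83.7 79.6] 45.5 circ [606.2  52.4] 43.7
scene bowl mid 979 [603.7  50.9  83.9] rect [605.4  52.6] [83.7 81.3] 44.7 circ [606.2  52.4] 43.7
scene cap top 120 [496.1 306.5  70. ] rect [498.2 309.3] [68.2 16.4] 50.6 circ [499.  308.4] 34.4
scene cap mid 420 [490.  294.2  33.7] rect [494.9 304.8] [73.4 79.9] 66.0 circ [497.4 307.6] 42.1
scene cart top 43 [ 449.  -147.4   71.9] rect [ 450.5 -146.6] [12.4 10.5] 53.2 circ [ 449.2 -145.9] 6.8
scene cart mid 413 [ 445.7 -150.6   34.6] rect [ 450.7 -146.5] [47.9 46.5] 6.4 circ [ 449.9 -147.1] 24.8
```

```bash
python3 - <<'E'
from h import *
im=shot('wrist'); print(np.round(im['tool_from_camera'],3),im['vertical_fov'])
o=sensors.get_obs(); print(R.from_rotvec(o['orientation']).as_matrix().round(3))
d=np.load('top0.npz'); im={k:d[k] for k in d}; P=cloud(im)
q=P[(P[...,2]>66)&(P[...,2]<78)&(np.linalg.norm(P[...,:2]-[499,308.5],axis=-1)<55)][:,:2]
w,v=np.linalg.eigh(np.cov(q.T)); print(np.sqrt(w),np.degrees(np.arctan2(v[1,1],v[0,1])))
E
```

```text
[[-1.00000e-03 -9.62000e-01 -2.74000e-01  7.56800e+01]
 [ 1.00000e+00 -1.00000e-03  0.00000e+00  4.80000e-01]
 [-0.00000e+00 -2.74000e-01  9.62000e-01 -1.60839e+02]
 [ 0.00000e+00  0.00000e+00  0.00000e+00  1.00000e+00]] 66.4639382921005
[[-0.902  0.431 -0.001]
 [ 0.431  0.902 -0.001]
 [ 0.    -0.001 -1.   ]]
[ 4.58409255 18.88791943] 51.13088509712847
```

View pics/bowl.png

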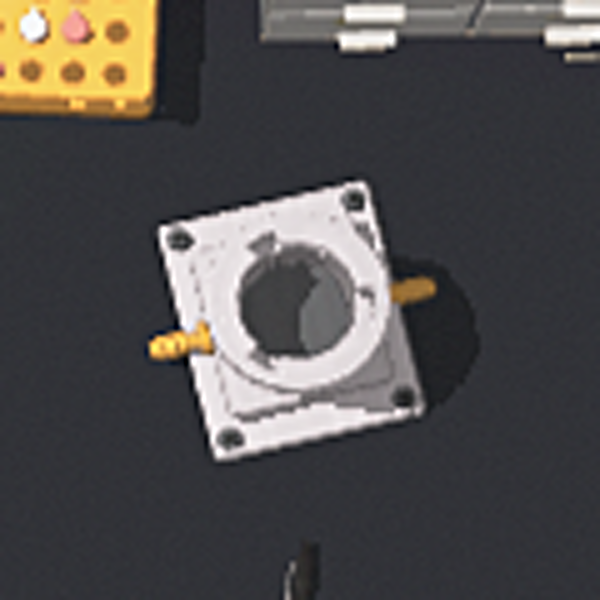

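The crop shows slots in the collar at about (262,243), (368,293), (262,358) round a centre of about (300,300), so roughly 32° (mod 120°). Next I look at the cap close up.

>>> servo_tool(steps=[[[0.027, -0.03, -0.002], [0, 0, 0], 1], [[0.027, -0.03, -0.002], [0, 0, 0], 1], [[0.027, -0.03, -0.002], [0, 0, 0], 1], [[0.027, -0.03, -0.002], [0, 0, 0], 1], [[0.027, -0.03, -0.002], [0, 0, 0], 1], [[0.027, -0.03, -0.002], [0, 0, 0], 1], [[0.027, -0.03, -0.002], [0, 0, 0], 1], [[0.027, -0.03, -0.002], [0, 0, 0], 1]])

```text
t: 0.82
ee_pos: [486.4, 322.2, 206.5]
orientation: [-0.694, -3.064, 0.0]
ft_force: [0.1, 0.1, -0.3]
width: 87.8
grasp_force: 0.0
```

```bash
python3 - <<'E'
from h import *
im=shot('wrist'); cv2.imwrite('pics/cap.png',im['color']); np.savez('cap.npz',**{k:im[k] for k in('color','range_z','f','cx','cy','Rcw','c')})
o=sensors.get_obs(); print(o['ee_pos'],np.abs(o['qvel']).max()); P=cloud(im)
m=(P[...,2]>66)&(P[...,2]<78)&(np.linalg.norm(P[...,:2]-[499,308.5],axis=-1)<55); q=P[m]
w,v=np.linalg.eigh(np.cov(q[:,:2].T)); print(np.degrees(np.arctan2(v[1,1],v[0,1])), cv2.minAreaRect(q[:,:2].astype(np.float32)), np.median(q[:,2]))
E
```

```text
[490.48477057 317.54571696 206.17942333] 0.14950771227021342
51.61555217513273 ((497.93701171875, 311.33917236328125), (65.42556762695312, 16.2608642578125), 51.55842590332031) 70.53033400681562
```

View pics/cap.png

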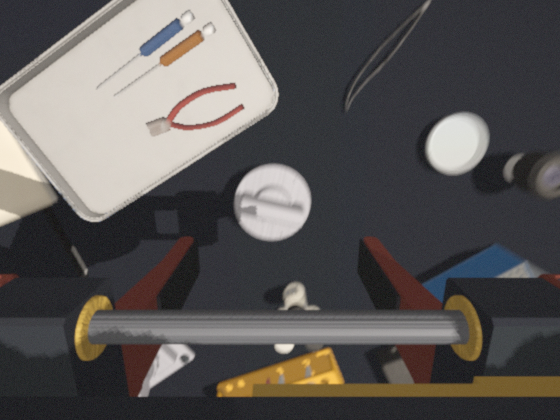

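The cap is at (272,203), its bar near-horizontal, with a rib seemingly at its left end (247,205). I'll check numerically from range and brightness, plus an enlarged crop.

```bash
python3 - <<'E'
from h import *
im=shot('wrist'); P=cloud(im); print(sensors.get_obs()['ee_pos'])
g=im['color'][158:248,227:317]; cv2.imwrite('pics/capz.png',cv2.resize(g,(600,600),interpolation=cv2.INTER_CUBIC))
m=(P[...,2]>66)&(P[...,2]<78)&(np.linalg.norm(P[...,:2]-[499,308.5],axis=-1)<55); q=P[m]
r=cv2.minAreaRect(q[:,:2].astype(np.float32)); print(r)
c=np.array(r[0]); D=P[...,:2]-c; rr=np.hypot(*D.T).T; a=np.degrees(np.arctan2(D[...,1],D[...,0]))
for k in range(-180,180,10):
    s=(rr>24)&(rr<39)&(a>=k)&(a<k+10)&(P[...,2]>25)&(P[...,2]<60); print(k,s.sum(),np.percentile(P[s][:,2],[10,50,90]).round(1) if s.any() else '',np.median(im['color'][s].mean(1)) if s.any() else '')
E
```

```text
[488.43162141 319.88323819 206.20807487]
((497.93310546875, 311.4812316894531), (65.94572448730469, 16.60381507873535), 51.82859802246094)
-180 74 [32.8 33.9 34.9] 210.0
-170 76 [32.8 33.9 34.9] 210.33333333333334
-160 72 [33.  33.9 34.8] 210.16666666666669
-150 107 [33.2 34.7 54.2] 172.66666666666666
-140 35 [33.  33.8 35.1] 139.0
-130 24 [32.8 33.9 35.3] 134.33333333333334
-120 15 [33.1 33.7 34.3] 135.0
-110 10 [32.8 33.7 34.4] 143.0
-100 25 [33.2 34.2 35.1] 207.66666666666666
-90 55 [33.1 33.7 34.8] 207.33333333333334
-80 68 [33.  33.6 34.7] 207.33333333333334
-70 65 [33.3 34.  34.9] 208.0
-60 62 [32.7 33.8 34.7] 209.66666666666666
-50 65 [32.7 33.8 34.6] 208.66666666666666
-40 63 [32.7 33.8 34.8] 209.33333333333334
-30 66 [33.  33.9 34.8] 208.33333333333334
-20 62 [32.9 33.9 34.8] 209.33333333333334
-10 65 [33.  34.1 35.4] 209.0
0 56 [32.8 33.8 34.9] 208.5
10 39 [33.  33.9 34.8] 209.0
20 1 [35.4 35.4 35.4] 205.33333333333334
30 0  
40 2 [34.3 34.3 34.3] 208.0
50 20 [32.6 34.  34.9] 210.16666666666669
60 91 [33.2 34.9 54.9] 182.33333333333334
70 75 [32.8 33.8 34.8] 212.33333333333334
80 69 [33.  33.8 34.7] 213.33333333333334
90 68 [32.7 33.9 34.7] 214.0
100 75 [33.  34.  34.7] 214.33333333333334
110 73 [33.  33.9 35.1] 214.33333333333334
120 75 [33.  33.9 34.6] 214.33333333333334
130 73 [32.9 33.9 34.8] 212.33333333333334
140 75 [33.  33.9 34.8] 214.66666666666666
150 73 [32.9 34.  34.8] 213.33333333333334
160 77 [32.7 33.8 34.9] 212.0
170 73 [33.  33.9 34.9] 210.66666666666666
```

View pics/capz.png

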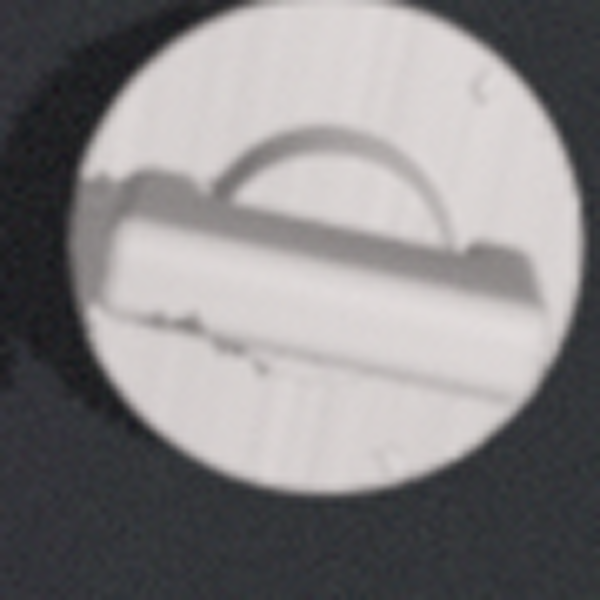

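Faint ribs at (482,85) and (387,460) on the flange put the third at the left end of the bar: cap x points to about 231.7° in the world, lugs at about -8°, 112°, -128°. On to a look at the bowl.

>>> servo_tool(steps=[[[0.0165, -0.0345, -0.007], [0, 0, 0], 1], [[0.0165, -0.0345, -0.007], [0, 0, 0], 1], [[0.0165, -0.0345, -0.007], [0, 0, 0], 1], [[0.0165, -0.0345, -0.007], [0, 0, 0], 1], [[0.0165, -0.0345, -0.007], [0, 0, 0], 1], [[0.0165, -0.0345, -0.007], [0, 0, 0], 1], [[0.0165, -0.0345, -0.007], [0, 0, 0], 1], [[0.0165, -0.0345, -0.007], [0, 0, 0], 1]])

```text
t: 1.58
ee_pos: [617.7, 47.0, 150.2]
orientation: [-0.694, -3.064, -0.0]
ft_force: [1.0, -0.3, -0.3]
width: 88.0
grasp_force: 0.0
```

```bash
python3 - <<'E'
from h import *
for i in range(5): im=shot('wrist')
o=sensors.get_obs(); print(o['ee_pos'],o['t'],np.abs(o['qvel']).max()); P=cloud(im)
np.savez('bowlw.npz',**{k:im[k] for k in('color','range_z','f','cx','cy','Rcw','c')})
q=P[(P[...,2]>84)&(P[...,2]<96)&(np.linalg.norm(P[...,:2]-[607,52.6],axis=-1)<50)]
print(len(q),np.median(q[:,2]),cv2.minEnclosingCircle(q[:,:2].astype(np.float32)))
u,v=map(int,pix(im,(607,52.6,90))); print(u,v)
c=im['color'][max(v-75,0):v+75,u-75:u+75]; cv2.imwrite('pics/bowlw.png',cv2.resize(c,(600,600),interpolation=cv2.INTER_CUBIC)); print(max(v-75,0),u-75,c.shape)
d=np.load('top0.npz'); t={k:d[k] for k in d}; Q=cloud(t); s=(Q[...,2]>100)&(Q[...,0]<780)&(Q[...,1]>-300)&(Q[...,1]<300)&(Q[...,0]>400); q=Q[s]; print('tall',q.min(0),q.max(0),np.percentile(q[:,0],[1,10]))
E
```

```text
[616.83546647  48.75157719 150.41525691] 1.8333 0.023509520912039866
5256 88.81417708359609 ((606.7174682617188, 55.005306243896484), 41.0983772277832)
277 207
132 202 (150, 150, 3)
tall [ 488.33859283 -236.6960895   100.10426387] [ 779.98495847  231.1334677  1136.51044009] [488.33859283 651.77372818]
```

View pics/bowlw.png

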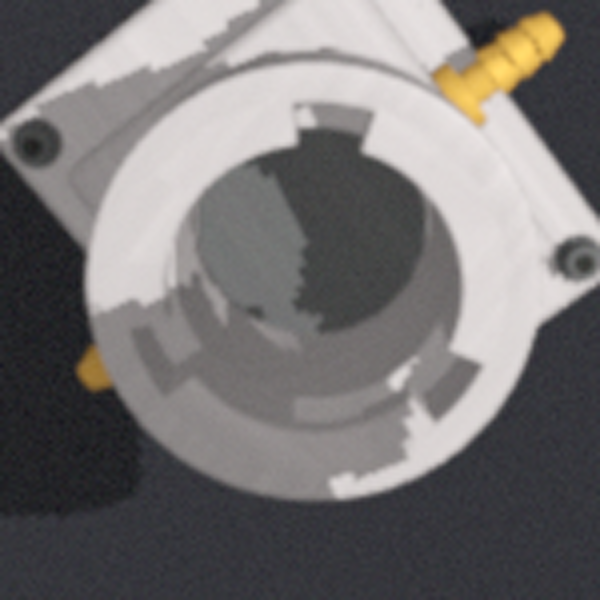

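Slot outer corners in the crop: top (297,103)–(374,111), right (480,366)–(432,418), left (134,336)–(166,392).

```bash
python3 - <<'E'
from h import *
d=np.load('bowlw.npz'); im={k:d[k] for k in d}
pts=[[(297,103),(374,111)],[(480,366),(432,418)],[(134,336),(166,392)]]
X=np.array([[ray(im,202+u/4,132+v/4,89)[:2] for u,v in s] for s in pts])
c=np.array([606.7,55.0]); A=X.reshape(-1,2); print(np.hypot(*(A-c).T).round(1), np.hypot(*(X[:,0]-X[:,1]).T).round(1))
(cc,r)=cv2.fitEllipse(np.float32(A))[:2]; print(cc,r)
for C in (c,np.array(cc)): 
    m=X.mean(1)-C; a=np.degrees(np.arctan2(m[:,1],m[:,0])); print(a, ((a+360)%120))
E
```

```text
[34.2 34.3 33.7 32.8 33.5 33. ] [13.4 13.3 12.1]
(605.8511352539062, 55.77714157104492) (66.10868835449219, 68.29424285888672)
[147.61844878  28.50683163 -91.06395585] [27.61844878 28.50683163 28.93604415]
[147.97451066  26.61496416 -89.58464975] [27.97451066 26.61496416 30.41535025]
```

>>> servo_tool(steps=[[[-0.0207, -0.0243, -0.006], [0, 0, 0], 0], [[-0.0207, -0.0243, -0.006], [0, 0, 0], 0], [[-0.0207, -0.0243, -0.006], [0, 0, 0], 0], [[-0.0207, -0.0243, -0.006], [0, 0, 0], 0], [[-0.0207, -0.0243, -0.006], [0, 0, 0], 0], [[-0.0207, -0.0243, -0.006], [0, 0, 0], 0], [[-0.0207, -0.0243, -0.006], [0, 0, 0], 0], [[-0.0207, -0.0243, -0.006], [0, 0, 0], 0]])

```text
t: 2.5
ee_pos: [451.0, -145.5, 103.0]
orientation: [0.69, 3.064, 0.0]
ft_force: [0.6, 0.1, -0.3]
width: 44.3
grasp_force: 0.0
```

```bash
python3 - <<'E'
from h import *
for i in range(5): im=shot('wrist')
o=sensors.get_obs(); print(o['ee_pos'],o['width']); P=cloud(im)
for l,h in((66,80),(30,42)):
    q=P[(P[...,2]>l)&(P[...,2]<h)&(np.linalg.norm(P[...,:2]-[451,-146.6],axis=-1)<33)]
    if len(q)>5: print(len(q),np.median(q[:,2]),cv2.minEnclosingCircle(q[:,:2].astype(np.float32)))
E
```

```text
[ 452.74646207 -145.39275414  103.25670912] 43.836273457576
300 72.56960942641824 ((450.7440490722656, -144.7227020263672), 5.930319786071777)
2541 34.91489603335825 ((451.0291748046875, -144.74697875976562), 24.03096580505371)
```

>>> servo_tool(steps=[[[-0.0004, 0.0008, -0.0137], [0, 0, 0], 0], [[0, 0, -0.0137], [0, 0, 0], 0], [[0, 0, -0.0137], [0, 0, 0], 0], [[0, 0, -0.0137], [0, 0, 0], 0], [[0, 0, 0], [0, 0, 0], 0], [[0, 0, 0], [0, 0, 0], -1], [[0, 0, 0], [0, 0, 0], -1], [[0, 0, 0], [0, 0, 0], -1]])

```text
t: 3.42
ee_pos: [452.4, -145.4, 48.7]
orientation: [0.693, 3.063, -0.0]
ft_force: [-0.7, 0.3, 0.3]
width: 27.1
grasp_force: 0.0
```

>>> servo_tool(steps=[[[0, 0, 0], [0, 0, 0], -1], [[0, 0, 0], [0, 0, 0], -1], [[0, 0, 0.015], [0, 0, 0], -1], [[0, 0, 0.025], [0, 0, 0], -1], [[0, 0, 0.025], [0, 0, 0], -1], [[0, 0, 0.025], [0, 0, 0], -1], [[0, 0, 0.025], [0, 0, 0], -1], [[0, 0, 0], [0, 0, 0], -1]])

```text
t: 4.08
ee_pos: [454.0, -146.7, 167.2]
orientation: [0.693, 3.056, -0.001]
ft_force: [0.8, -0.6, -0.5]
width: 11.2
grasp_force: 30.0
```

>>> servo_tool(steps=[[[0.0195, 0.0249, 0], [0, 0, 0], -1], [[0.0195, 0.0249, 0], [0, 0, 0], -1], [[0.0195, 0.0249, 0], [0, 0, 0], -1], [[0.0195, 0.0249, 0], [0, 0, 0], -1], [[0.0195, 0.0249, 0], [0, 0, 0], -1], [[0.0195, 0.0249, 0], [0, 0, 0], -1], [[0.0195, 0.0249, 0], [0, 0, 0], -1], [[0.0195, 0.0249, 0], [0, 0, 0], -1]])

```text
t: 4.75
ee_pos: [607.7, 54.8, 161.8]
orientation: [-0.694, -3.063, 0.001]
ft_force: [1.5, -0.1, -1.8]
width: 11.8
grasp_force: 30.0
```

```bash
python3 - <<'E'
from h import *
for i in range(4): im=shot('wrist')
o=sensors.get_obs(); print(o['ee_pos'],o['ft_force'],o['width'],R.from_rotvec(o['orientation']).as_matrix()[:,2]); 
t=shot('top'); s=shot('scene')
for n,im in(('top',t),('scene',s)):
    P=cloud(im); 
    for l,h in((80,96),):
        q=P[(P[...,2]>l)&(P[...,2]<h)&(np.linalg.norm(P[...,:2]-[607,53],axis=-1)<60)]; print(n,len(q))
a=t['color'][130:230,240:340]; b=s['color'][150:270,230:370]
cv2.imwrite('pics/ab.png',np.hstack([cv2.resize(a,(390,390)),cv2.resize(b,(400,390))]))
E
```

```text
[606.74212215  53.89416931 161.59668461] [-0.20075662 -0.78449039 -1.86296869] 11.402712795603021 [-1.90405919e-03 -3.33841402e-04 -9.99998132e-01]
top 180
scene 434
```

View pics/ab.png

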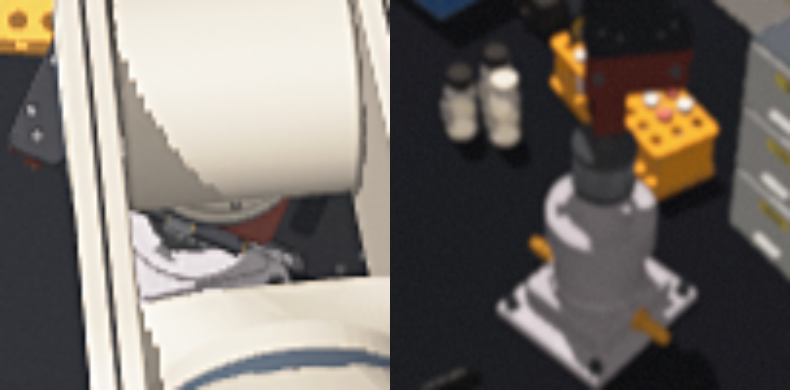

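Scene half: cartridge upright over the bowl, centred to the eye. Descending gently.

>>> servo_tool(steps=[[[0, 0, -0.007], [0, 0, 0], -1], [[0, 0, -0.007], [0, 0, 0], -1], [[0, 0, -0.007], [0, 0, 0], -1], [[0, 0, -0.005], [0, 0, 0], -1], [[0, 0, -0.005], [0, 0, 0], -1], [[0, 0, -0.003], [0, 0, 0], -1], [[0, 0, 0], [0, 0, 0], -1], [[0, 0, 0], [0, 0, 0], -1]])

```text
t: 5.72
ee_pos: [607.4, 53.5, 128.7]
orientation: [-0.694, -3.064, 0.0]
ft_force: [0.3, -0.7, -1.2]
width: 11.1
grasp_force: 30.0
```

>>> servo_tool(steps=[[[0, 0, -0.003], [0, 0, 0], -1], [[0, 0, -0.003], [0, 0, 0], -1], [[0, 0, -0.003], [0, 0, 0], -1], [[0, 0, -0.003], [0, 0, 0], -1], [[0, 0, -0.003], [0, 0, 0], -1], [[0, 0, -0.003], [0, 0, 0], -1], [[0, 0, 0], [0, 0, 0], -1], [[0, 0, 0], [0, 0, 0], -1]])

```text
t: 6.38
ee_pos: [607.3, 53.5, 110.6]
orientation: [-0.694, -3.063, 0.0]
ft_force: [-0.4, -0.4, -1.2]
width: 11.6
grasp_force: 30.0
```

>>> servo_tool(steps=[[[0, 0, -0.004], [0, 0, 0], -1], [[0, 0, -0.004], [0, 0, 0], -1], [[0, 0, -0.004], [0, 0, 0], -1], [[0, 0, -0.004], [0, 0, 0], -1], [[0, 0, -0.004], [0, 0, 0], -1], [[0, 0, -0.003], [0, 0, 0], -1], [[0, 0, -0.0015], [0, 0, 0], -1], [[0, 0, 0], [0, 0, 0], -1]])

```text
t: 7.05
ee_pos: [607.5, 53.5, 86.4]
orientation: [-0.694, -3.064, 0.0]
ft_force: [-1.4, -1.0, 4.1]
width: 11.0
grasp_force: 30.0
```

>>> servo_tool(steps=[[[0, 0, -0.001], [0, 0, 0], -1], [[0, 0, -0.001], [0, 0, 0], -1], [[0, 0, 0], [0, 0, 0], -1], [[0, 0, 0], [0, 0, 0], -0.5], [[0, 0, 0], [0, 0, 0], -0.5], [[0, 0, 0], [0, 0, 0], -0.5], [[0, 0, 0], [0, 0, 0], -0.5], [[0, 0, 0], [0, 0, 0], -0.5]])

```text
t: 7.72
ee_pos: [607.4, 53.5, 84.2]
orientation: [-0.694, -3.064, 0.0]
ft_force: [-0.8, 0.3, -0.2]
width: 21.7
grasp_force: 0.0
```

>>> servo_tool(steps=[[[0, 0, 0.01], [0, 0, 0], -0.5], [[0, 0, 0.02], [0, 0, 0], -0.5], [[0, 0, 0.02], [0, 0, 0], 0], [[0, 0, 0.02], [0, 0, 0], 1], [[0, 0, 0.01], [0, 0, 0], 1], [[0, 0, 0], [0, 0, 0], 1], [[0, 0, 0], [0, 0, 0], 1], [[0, 0, 0], [0, 0, 0], 1]])

```text
t: 8.38
ee_pos: [606.8, 53.5, 163.5]
orientation: [-0.694, -3.063, 0.001]
ft_force: [0.2, -0.1, -0.3]
width: 58.6
grasp_force: 0.0
```

```bash
python3 - <<'E'
from h import *
im=shot('wrist'); o=sensors.get_obs(); P=cloud(im); print(o['ee_pos'],np.degrees(o['qpos'][[0,5]]))
for l,h,r in((102,120,25),(84,97,50),(62,80,25)):
    q=P[(P[...,2]>l)&(P[...,2]<h)&(np.linalg.norm(P[...,:2]-[607,53],axis=-1)<r)]
    if len(q)>5: print(len(q),np.median(q[:,2]),cv2.minEnclosingCircle(q[:,:2].astype(np.float32)))
E
```

```text
[606.59613907  53.45074732 163.17249125] [  3.91695124 -60.54329981]
240 108.6868332058772 ((607.3092651367188, 54.417259216308594), 6.0091633796691895)
4671 88.8008630484783 ((606.7732543945312, 55.11945343017578), 41.16676712036133)
2194 70.94193917759516 ((606.9811401367188, 52.97449493408203), 24.967893600463867)
```

>>> servo_tool(steps=[[[-0.0068, 0.016, -0.0009], [0, 0, -6.43], 1], [[-0.0068, 0.016, -0.0009], [0, 0, -6.43], 1], [[-0.0068, 0.016, -0.0009], [0, 0, -6.43], 1], [[-0.0068, 0.016, -0.0009], [0, 0, -6.43], 1], [[-0.0068, 0.016, -0.0009], [0, 0, -6.43], 1], [[-0.0068, 0.016, -0.0009], [0, 0, -6.43], 1], [[-0.0068, 0.016, -0.0009], [0, 0, -6.43], 1], [[-0.0068, 0.016, -0.0009], [0, 0, -6.43], 1]])

```text
t: 9.1
ee_pos: [551.9, 182.0, 155.8]
orientation: [-1.961, -2.452, 0.003]
ft_force: [-0.1, -0.2, -0.1]
width: 88.0
grasp_force: 0.0
```

>>> servo_tool(steps=[[[-0.0068, 0.016, -0.0009], [0, 0, -6.43], 1], [[-0.0068, 0.016, -0.0009], [0, 0, -6.43], 0], [[-0.0068, 0.016, -0.0009], [0, 0, -6.43], 0], [[-0.0068, 0.016, -0.0009], [0, 0, -6.43], 0], [[-0.0068, 0.016, -0.0009], [0, 0, -6.43], 0], [[-0.0068, 0.016, -0.0009], [0, 0, -6.43], 0], [[-0.0068, 0.016, -0.0009], [0, 0, -6.43], 0], [[-0.0068, 0.016, -0.0009], [0, 0, -6.43], 0]])

```text
t: 9.77
ee_pos: [497.6, 309.9, 148.6]
orientation: [2.832, 1.359, -0.004]
ft_force: [0.1, -0.0, 0.2]
width: 45.7
grasp_force: 0.0
```

```bash
cat > capm.py <<'E'
from h import *
for i in range(5): im=shot('wrist')
o=sensors.get_obs(); P=cloud(im); M=R.from_rotvec(o['orientation']).as_matrix(); print(o['ee_pos'],np.degrees(np.arctan2(M[1,1],M[0,1])),np.degrees(o['qpos'][5]))
m=(P[...,2]>66)&(P[...,2]<78)&(np.linalg.norm(P[...,:2]-[499,309.5],axis=-1)<45); q=P[m]
print(len(q),np.median(q[:,2]),cv2.minAreaRect(q[:,:2].astype(np.float32)))
w,v=np.linalg.eigh(np.cov(q[:,:2].T)); print(np.degrees(np.arctan2(v[1,1],v[0,1])))
q=P[(P[...,2]>29)&(P[...,2]<42)&(np.linalg.norm(P[...,:2]-[499,309.5],axis=-1)<50)]
print(len(q),cv2.minEnclosingCircle(q[:,:2].astype(np.float32)))
E
python3 capm.py
```

```text
[498.38918697 308.88440202 149.17578251] -38.24921437670638 68.89067559848907
1602 70.52937768303252 ((498.0253601074219, 310.9608154296875), (65.52082824707031, 15.567009925842285), 51.23885726928711)
51.40940150325353
4199 ((497.51995849609375, 310.78912353515625), 41.18194580078125)
```

>>> servo_tool(steps=[[[-0.0003, 0.0005, -0.02], [0, 0, 0], 0], [[0, 0, -0.02], [0, 0, 0], 0], [[0, 0, -0.02], [0, 0, 0], 0], [[0, 0, -0.02], [0, 0, 0], 0], [[0, 0, -0.014], [0, 0, 0], 0], [[0, 0, -0.005], [0, 0, 0], 0], [[0, 0, 0], [0, 0, 0], 0], [[0, 0, 0], [0, 0, 0], 0]])

```text
t: 10.68
ee_pos: [498.8, 309.6, 51.2]
orientation: [2.829, 1.367, -0.0]
ft_force: [-0.3, -0.7, 0.2]
width: 43.9
grasp_force: 0.0
```

>>> servo_tool(steps=[[[0, 0, -0.0015], [0, 0, 0], 0], [[0, 0, 0], [0, 0, 0], -1], [[0, 0, 0], [0, 0, 0], -1], [[0, 0, 0], [0, 0, 0], -1], [[0, 0, 0], [0, 0, 0], -1], [[0, 0, 0], [0, 0, 0], -1], [[0, 0, 0], [0, 0, 0], -1], [[0, 0, 0], [0, 0, 0], -1]])

```text
t: 11.35
ee_pos: [498.4, 310.2, 49.7]
orientation: [-2.829, -1.367, -0.001]
ft_force: [-0.3, 0.5, 3.7]
width: 15.4
grasp_force: 30.0
```

>>> servo_tool(steps=[[[0, 0, 0.01], [0, 0, 0], -1], [[0, 0, 0.02], [0, 0, 0], -1], [[0, 0, 0.025], [0, 0, 0], -1], [[0, 0, 0.025], [0, 0, 0], -1], [[0, 0, 0.025], [0, 0, 0], -1], [[0, 0, 0.02], [0, 0, 0], -1], [[0, 0, 0], [0, 0, 0], -1], [[0, 0, 0], [0, 0, 0], -1]])

```text
t: 12.02
ee_pos: [498.6, 310.1, 175.2]
orientation: [-2.829, -1.367, -0.003]
ft_force: [0.4, -0.6, -3.5]
width: 15.9
grasp_force: 30.0
```

```bash
python3 capm.py | head -1; python3 - <<'E'
from h import *
im=shot('wrist'); o=sensors.get_obs(); print(o['ft_force'],o['moment'],o['width']); P=cloud(im); np.savez('held.npz',**{k:im[k] for k in('color','range_z','f','cx','cy','Rcw','c')})
e=o['ee_pos']
q=P[(P[...,2]>140)&(P[...,2]<175)&(np.linalg.norm(P[...,:2]-e[:2],axis=-1)<50)]; 
M=R.from_rotvec(o['orientation']).as_matrix()
q=(P.reshape(-1,3)-e)@M; k=(np.hypot(q[:,0],q[:,1])<50)&(q[:,2]>5)&(q[:,2]<25); s=q[k]
print(len(s)); 
if len(s)>50:
    print(cv2.minEnclosingCircle(s[:,:2].astype(np.float32)),np.percentile(s,[1,99],axis=0))
    A=np.c_[s[:,:2],np.ones(len(s))]; print(np.linalg.lstsq(A,s[:,2],rcond=None)[0], np.median(s[:,2]))
E
```

```text
[497.40795757 309.45123051 172.71768217] -38.420794574597416 69.14495620607502
[ 0.35876543 -0.79425248 -2.89375094] [-0.06400766  0.16427944 -0.02676287] 15.350818072001838
7294
((-0.027706066146492958, -0.8622926473617554), 41.069705963134766) [[-19.27360559 -39.83488007   5.73332503]
 [ 40.01685617  38.12927842  18.46982483]]
[-2.63465518e-04  4.08702326e-03  1.56759475e+01] 16.063699650502382
  return _methods._mean(a, axis=axis, dtype=dtype,
  ret = ret.dtype.type(ret / rcount)
  avg = a.mean(axis, **keepdims_kw)
  ret = um.true_divide(
capm.py:6: RuntimeWarning: Degrees of freedom <= 0 for slice
  w,v=np.linalg.eigh(np.cov(q[:,:2].T)); print(np.degrees(np.arctan2(v[1,1],v[0,1])))
  c *= np.true_divide(1, fact)
  c *= np.true_divide(1, fact)
```

>>> servo_tool(steps=[[[0.0136, -0.032, 0], [0, 0, 4.6], -1], [[0.0136, -0.032, 0], [0, 0, 4.6], -1], [[0.0136, -0.032, 0], [0, 0, 4.6], -1], [[0.0136, -0.032, 0], [0, 0, 4.6], -1], [[0.0136, -0.032, 0], [0, 0, 4.6], -1], [[0.0136, -0.032, 0], [0, 0, 4.6], -1], [[0.0136, -0.032, 0], [0, 0, 4.6], -1], [[0.0136, -0.032, 0], [0, 0, 4.6], -1]])

```text
t: 12.98
ee_pos: [607.2, 52.3, 173.6]
orientation: [-2.248, -2.194, 0.002]
ft_force: [0.8, 0.6, -3.2]
width: 15.6
grasp_force: 30.0
```

```bash
python3 - <<'E'
from h import *
E=[];F=[]
for i in range(8):
    s=shot('scene'); o=sensors.get_obs(); E.append(o['ee_pos']);F.append(o['ft_force'])
print(np.mean(E[4:],0),np.mean(F[4:],0)); M=R.from_rotvec(o['orientation']).as_matrix(); print(M.round(4))
P=cloud(s); 
q=P[(P[...,2]>155)&(P[...,2]<165)&(np.linalg.norm(P[...,:2]-[607,54],axis=-1)<60)]; print(len(q),cv2.minEnclosingCircle(q[:,:2].astype(np.float32)) if len(q) else '')
w=shot('wrist'); P=cloud(w); q=P[(P[...,2]>150)&(P[...,2]<166)&(np.linalg.norm(P[...,:2]-[607,54],axis=-1)<60)]; print(len(q),cv2.minEnclosingCircle(q[:,:2].astype(np.float32)))
q=P[(P[...,2]>84)&(P[...,2]<94)&(np.linalg.norm(P[...,:2]-[607,54],axis=-1)<60)]; print(len(q), np.ptp(q,axis=0) if len(q) else '')
E
```

```text
[606.46049055  54.77390746 173.86593018] [ 0.41551118  0.07845715 -3.41596737]
[[ 2.730e-02  9.996e-01 -9.000e-04]
 [ 9.996e-01 -2.730e-02  1.000e-04]
 [ 1.000e-04 -9.000e-04 -1.000e+00]]
495 ((604.6456909179688, 53.5721549987793), 41.78192138671875)
7065 ((606.2835083007812, 55.856876373291016), 41.04934310913086)
1142 [76.17716011 27.91362863  6.76596549]
```

>>> servo_tool(steps=[[[0.0002, -0.0004, -0.008], [0, 0, 0], -1], [[0, 0, -0.008], [0, 0, 0], -1], [[0, 0, -0.008], [0, 0, 0], -1], [[0, 0, -0.005], [0, 0, 0], -1], [[0, 0, -0.003], [0, 0, 0], -1], [[0, 0, 0], [0, 0, 0], -1], [[0, 0, 0], [0, 0, 0], -1], [[0, 0, 0], [0, 0, 0], -1]])

```text
t: 14.1
ee_pos: [607.6, 53.6, 142.7]
orientation: [2.253, 2.189, 0.001]
ft_force: [-0.4, -0.1, -2.9]
width: 15.4
grasp_force: 30.0
```

>>> servo_tool(steps=[[[0, 0, -0.002], [0, 0, 0], -1], [[0, 0, -0.002], [0, 0, 0], -1], [[0, 0, -0.002], [0, 0, 0], -1], [[0, 0, -0.001], [0, 0, 0], -1], [[0, 0, 0], [0, 0, 0], -1], [[0, 0, 0], [0, 0, 0], -1], [[0, 0, 0], [0, 0, 0], -1], [[0, 0, 0], [0, 0, 0], -1]])

```text
t: 14.77
ee_pos: [607.4, 53.6, 135.6]
orientation: [2.253, 2.19, 0.0]
ft_force: [0.1, -0.1, -2.9]
width: 15.6
grasp_force: 30.0
```

>>> servo_tool(steps=[[[0, 0, -0.001], [0, 0, 0], -1], [[0, 0, -0.001], [0, 0, 0], -1], [[0, 0, -0.001], [0, 0, 0], -1], [[0, 0, -0.001], [0, 0, 0], -1], [[0, 0, -0.001], [0, 0, 0], -1], [[0, 0, -0.001], [0, 0, 0], -1], [[0, 0, 0], [0, 0, 0], -1], [[0, 0, 0], [0, 0, 0], -1]])

```text
t: 15.43
ee_pos: [607.3, 53.6, 129.3]
orientation: [-2.253, -2.19, 0.0]
ft_force: [-0.5, 0.6, -3.0]
width: 16.0
grasp_force: 30.0
```

>>> servo_tool(steps=[[[0, 0, -0.001], [0, 0, 0], -1], [[0, 0, -0.001], [0, 0, 0], -1], [[0, 0, -0.0005], [0, 0, 0], -1], [[0, 0, -0.0005], [0, 0, 0], -1], [[0, 0, -0.0005], [0, 0, 0], -1], [[0, 0, 0], [0, 0, 0], -1], [[0, 0, 0], [0, 0, 0], -1], [[0, 0, 0], [0, 0, 0], -1]])

```text
t: 16.1
ee_pos: [607.4, 53.6, 126.0]
orientation: [2.253, 2.19, -0.0]
ft_force: [-0.4, 0.3, -3.4]
width: 15.9
grasp_force: 30.0
```

>>> servo_tool(steps=[[[0, 0, -0.001], [0, 0, 0], -1], [[0, 0, -0.001], [0, 0, 0], -1], [[0, 0, -0.001], [0, 0, 0], -1], [[0, 0, -0.001], [0, 0, 0], -1], [[0, 0, -0.001], [0, 0, 0], -1], [[0, 0, 0], [0, 0, 0], -1], [[0, 0, 0], [0, 0, 0], -1], [[0, 0, 0], [0, 0, 0], -1]])

```text
t: 16.77
ee_pos: [607.4, 53.6, 121.2]
orientation: [2.253, 2.19, 0.0]
ft_force: [-1.4, 0.9, 1.2]
width: 15.9
grasp_force: 30.0
```

Lugs are in the slots and the cap has met the cartridge. Pressing against the spring.

>>> servo_tool(steps=[[[0, 0, -0.0015], [0, 0, 0], -1], [[0, 0, -0.0015], [0, 0, 0], -1], [[0, 0, -0.0015], [0, 0, 0], -1], [[0, 0, -0.0015], [0, 0, 0], -1], [[0, 0, -0.0015], [0, 0, 0], -1], [[0, 0, 0], [0, 0, 0], -1], [[0, 0, 0], [0, 0, 0], -1], [[0, 0, 0], [0, 0, 0], -1]])

```text
t: 17.43
ee_pos: [607.5, 53.6, 114.0]
orientation: [2.252, 2.19, 0.0]
ft_force: [-3.6, 0.4, 7.2]
width: 15.4
grasp_force: 30.0
```

>>> servo_tool(steps=[[[-0.0003, 0, -0.001], [0, 0, 0], -1], [[0, 0, -0.001], [0, 0, 0], -1], [[0, 0, 0], [0, 0, 0], -1], [[0, 0, 0], [0, 0, -1], -1], [[0, 0, 0], [0, 0, -2], -1], [[0, 0, 0], [0, 0, -2], -1], [[0, 0, 0], [0, 0, 0], -1], [[0, 0, 0], [0, 0, 0], -1]])

```text
t: 18.1
ee_pos: [607.9, 53.7, 112.4]
orientation: [2.345, 2.089, 0.002]
ft_force: [-1.6, -0.1, 9.3]
width: 16.0
grasp_force: 30.0
```

```bash
cat > st.py <<'E'
from h import *
o=sensors.get_obs(); M=R.from_rotvec(o['orientation']).as_matrix(); print(o['t'],o['ee_pos'].round(1),o['ft_force'].round(1),o['moment'].round(2),'psi',np.degrees(np.arctan2(M[1,1],M[0,1])).round(2))
E
python3 st.py
```

```text
18.1 [607.9  53.7 112.4] [-1.6 -0.1  9.3] [-0.13  0.51  0.04] psi -6.63
```

>>> servo_tool(steps=[[[0, 0, 0], [0, 0, -4], -1], [[0, 0, 0], [0, 0, -4], -1], [[0, 0, 0], [0, 0, -4], -1], [[0, 0, 0], [0, 0, -4], -1], [[0, 0, 0], [0, 0, -4], -1], [[0, 0, 0], [0, 0, -4], -1], [[0, 0, 0], [0, 0, -4], -1], [[0, 0, 0], [0, 0, -4], -1]])

```text
t: 18.77
ee_pos: [608.5, 53.8, 112.6]
orientation: [2.832, 1.357, 0.005]
ft_force: [-0.2, -0.5, 8.7]
width: 16.0
grasp_force: 30.0
```

```bash
python3 st.py
```

```text
18.7667 [608.5  53.8 112.6] [-0.2 -0.5  8.7] [-0.02  0.29  0.07] psi -38.8
```

>>> servo_tool(steps=[[[0, 0, 0], [0, 0, -2], -1], [[0, 0, 0], [0, 0, -2], -1], [[0, 0, 0], [0, 0, -2], -1], [[0, 0, 0], [0, 0, -2], -1], [[0, 0, 0], [0, 0, -2], -1], [[0, 0, 0], [0, 0, -2], -1], [[0, 0, 0], [0, 0, 0], -1], [[0, 0, 0], [0, 0, 0], -1]])

```text
t: 19.43
ee_pos: [608.5, 53.8, 112.6]
orientation: [2.957, 1.058, 0.005]
ft_force: [-1.0, -0.4, 8.6]
width: 16.1
grasp_force: 30.0
```

```bash
python3 st.py
```

```text
19.4333 [608.5  53.8 112.6] [-1.  -0.4  8.6] [-0.02  0.34  0.02] psi -50.62
```

>>> servo_tool(steps=[[[0, 0, 0], [0, 0, -1], -1], [[0, 0, 0], [0, 0, -1], -1], [[0, 0, 0], [0, 0, 0], -1], [[0, 0, 0], [0, 0, 0], -1], [[0, 0, 0], [0, 0, 0], -1], [[0, 0, 0], [0, 0, 0], -1], [[0, 0, 0], [0, 0, 0], -1], [[0, 0, 0], [0, 0, 0], -1]])

```text
t: 20.1
ee_pos: [608.1, 53.8, 112.6]
orientation: [2.975, 1.008, 0.004]
ft_force: [-3.0, 0.1, 8.5]
width: 15.6
grasp_force: 30.0
```

```bash
python3 st.py
```

```text
20.1 [608.1  53.8 112.6] [-3.   0.1  8.5] [0.03 0.5  0.25] psi -52.58
```

>>> servo_tool(steps=[[[0, 0, 0], [0, 0, -0.8], -1], [[0, 0, 0], [0, 0, -0.7], -1], [[0, 0, 0], [0, 0, 0], -1], [[0, 0, 0], [0, 0, 0], -1], [[0, 0, 0], [0, 0, 0], -1], [[0, 0, 0], [0, 0, 0], -1], [[0, 0, 0], [0, 0, 0], -1], [[0, 0, 0], [0, 0, 0], -1]])

```text
t: 20.77
ee_pos: [607.5, 53.8, 112.5]
orientation: [2.988, 0.969, 0.002]
ft_force: [-4.3, 0.8, 12.0]
width: 15.7
grasp_force: 30.0
```

```bash
python3 st.py
```

```text
20.7667 [607.5  53.8 112.5] [-4.3  0.8 12. ] [0.06 0.77 0.36] psi -54.07
```

>>> servo_tool(steps=[[[0, 0, 0.0005], [0, 0, 0], -1], [[0, 0, 0.001], [0, 0, 0], -1], [[0, 0, 0.001], [0, 0, 0], -1], [[0, 0, 0.001], [0, 0, 0], -1], [[0, 0, 0], [0, 0, 0], -1], [[0, 0, 0], [0, 0, 0], -1], [[0, 0, 0], [0, 0, 0], -1], [[0, 0, 0], [0, 0, 0], -1]])

```text
t: 21.43
ee_pos: [607.3, 53.7, 115.1]
orientation: [-2.989, -0.968, -0.001]
ft_force: [-0.9, 2.0, 3.6]
width: 15.9
grasp_force: 30.0
```

```bash
python3 st.py
```

```text
21.4333 [607.3  53.7 115.1] [-0.9  2.   3.6] [0.41 0.17 0.3 ] psi -54.12
```

>>> servo_tool(steps=[[[0, 0, 0.0005], [0, 0, 0], -1], [[0, 0, 0.0005], [0, 0, 0], -1], [[0, 0, 0], [0, 0, 0], -1], [[0, 0, 0], [0, 0, 0], -1], [[0, 0, 0], [0, 0, 0], -1], [[0, 0, 0], [0, 0, 0], -1], [[0, 0, 0], [0, 0, 0], -1], [[0, 0, 0], [0, 0, 0], -1]])

```text
t: 22.1
ee_pos: [607.2, 53.7, 115.9]
orientation: [-2.989, -0.968, -0.0]
ft_force: [1.2, 4.0, -0.2]
width: 16.0
grasp_force: 30.0
```

```bash
python3 st.py
```

```text
22.1 [607.2  53.7 115.9] [ 1.2  4.  -0.2] [ 0.62 -0.24  0.24] psi -54.12
```

>>> servo_tool(steps=[[[0, 0.0005, 0.0003], [0, 0, 0.5], -1], [[0, 0, 0], [0, 0, 0], -1], [[0, 0, 0], [0, 0, 0], -1], [[0, 0, 0], [0, 0, 0], -0.3], [[0, 0, 0], [0, 0, 0], -0.3], [[0, 0, 0], [0, 0, 0], -0.3], [[0, 0, 0], [0, 0, 0], -0.3], [[0, 0, 0], [0, 0, 0], -0.3]])

```text
t: 22.77
ee_pos: [606.8, 54.0, 116.0]
orientation: [-2.985, -0.98, 0.001]
ft_force: [0.4, 0.1, -0.4]
width: 30.6
grasp_force: 0.0
```

>>> servo_tool(steps=[[[0, 0, 0.01], [0, 0, 0], -0.3], [[0, 0, 0.015], [0, 0, 0], -0.3], [[0, 0, 0.02], [0, 0, 0], 0], [[0, 0, 0.02], [0, 0, 0], 0], [[0, 0, 0.015], [0, 0, 0], 0], [[0, 0, 0], [0, 0, 0], 0], [[0, 0, 0], [0, 0, 0], 0], [[0, 0, 0], [0, 0, 0], 0]])

```text
t: 23.43
ee_pos: [606.5, 54.1, 195.7]
orientation: [-2.984, -0.981, 0.001]
ft_force: [-0.5, -0.4, -1.0]
width: 44.2
grasp_force: 0.0
```

```bash
python3 - <<'E'
from h import *
im=shot('wrist'); o=sensors.get_obs(); P=cloud(im); print(o['ee_pos'],o['ft_force'])
for l,h in((104,130),(142,160)) :
  q=P[(P[...,2]>l-12)&(P[...,2]<h)&(np.linalg.norm(P[...,:2]-[607,54],axis=-1)<55)]
  if len(q)>20: print(len(q),np.median(q[:,2]))
q=P[(P[...,2]>128)&(P[...,2]<145)&(np.linalg.norm(P[...,:2]-[607,54],axis=-1)<45)]; print('bar',np.median(q[:,2]),cv2.minAreaRect(q[:,:2].astype(np.float32)))
f=P[(P[...,2]>95)&(P[...,2]<108)&(np.linalg.norm(P[...,:2]-[607,54],axis=-1)<42)]; print('flange',np.median(f[:,2]),cv2.minEnclosingCircle(f[:,:2].astype(np.float32)),np.linalg.lstsq(np.c_[f[:,:2]-[607,54],np.ones(len(f))],f[:,2],rcond=None)[0])
s=shot('scene'); a=s['color'][140:270,230:370]; cv2.imwrite('pics/end.png',np.hstack([cv2.resize(a,(400,371)),cv2.resize(im['color'],(400,371))]))
E
```

```text
[606.28103204  54.05150074 195.26706639] [-1.03191467  0.08569082 -0.39334249]
5629 101.09098515347893
1883 137.57186128953992
bar 137.56678905562921 ((607.2382202148438, 54.695343017578125), (64.89791107177734, 15.883136749267578), 36.70972442626953)
flange 100.92205920186439 ((606.630859375, 54.20487594604492), 41.07921600341797) [7.71574199e-04 1.58180873e-03 1.00990839e+02]
```

View pics/end.png

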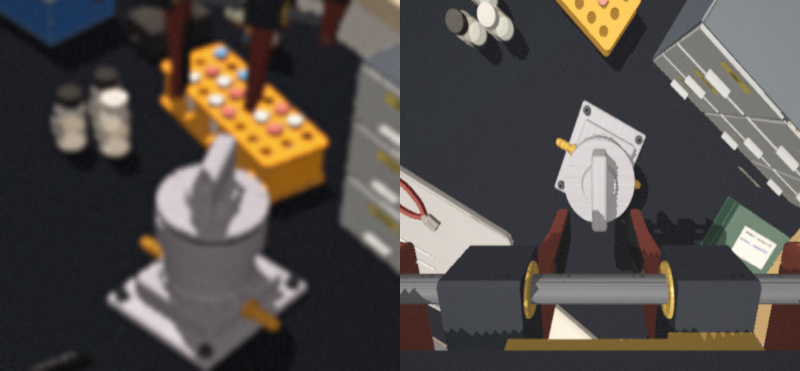

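The cap sits level at 23 mm depth, turned 51.7° (0.9 rad) and free of the gripper; the vials are standing at left of the scene view (70–115,120).

```bash
python3 -c "
from workcell import close_job
print(close_job())"
```

```text
the job is handed in; nothing more can be done
None
```

The cartridge is seated upright in the bowl and the bayonet cap is locked in its catch: 23 mm deep, level and turned the full 0.9 rad to the stop. The gripper is clear, the vials are standing, and the job was handed in at about 23.5 s of the 72 s allowed, but no verdict came back.

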